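# Draw the arched panel from the drying rack and stand it in the carrier

## Task

The tall painting panel with the arched top is dry: draw it straight up out of its slot in the drying rack and stand it in the empty wooden carrier, lower edge on the carrier's floor, where it may lean against the side. Lower it in rather than dropping it, and leave the two square-topped panels in the rack.

Things in the scene. Friction and masses are not known exactly. Their poses are not given: they have to be found in the camera images.
- arched_panel_mid (a point): centre of the panel to move: loose upright wooden board with a half-round (arched) top, pale wood edges and a white primed face; 110 wide (its x) x 10 thick (its y) x 165 high (its z, up), 0.12 kg; the point is 82.5 mm above its lower edge and 82.5 mm below the crown of the arch (arch radius 55 mm). It stands in any of the rack's three slots.
- square_panel_mid (a point): centre of the larger square-topped panel in the rack, same wood and white face, 110 (x) x 10 (y) x 85 mm high (z), so its top is 97 mm above the bench; stays in the rack
- small_panel_mid (a point): centre of the smaller square-topped panel in the rack, same wood and white face, 90 (x) x 10 (y) x 70 mm high (z); stays in the rack
- rack: fixed wooden drying rack, 140 (x) x 146 (y) x 52 mm high (z, up); origin at the centre of its underside on the bench. Three straight slots run along its x, at y = -46, 0 and +46 mm, one panel in each; slots are 14 mm wide and 40 mm deep, floor at z = 12 mm, rib tops at z = 52 mm
- carrier: fixed open-topped narrow plywood box, empty, 162 (x) x 52 (y) x 65 mm high (z, up); origin at the centre of its underside on the bench. Inside 146 mm along x and 36 mm along y, walls 7 mm; inner floor at z = 8 mm, rim at z = 65 mm. The panel goes in with its width along the carrier's x, either face first
- pigment_jar: bystander: glass jar with a dark lid, 59 mm across and 95 mm tall, origin under its centre; the tallest thing on the bench between rack and carrier
- carrier_floor (a point): centre of the carrier's inner floor, axes as the carrier's

How it is judged:
On the way:
1. the arched panel is drawn up clear of its slot, held upright (z of arched_panel_mid in the frame of rack above 0.1375 m and angle between arched_panel_mid's own z axis and vertical below 0.4 rad), for 0.1 s.
At the end, for the whole second after the job is handed in: The arched panel stands at rest in the carrier: its centre within 35 mm of the carrier's middle along x and y and under 110 mm above its underside, leaning less than 0.6 rad; both square-topped panels are still in the rack, centred within 30 mm along the slots, raised less than 15 mm (x of arched_panel_mid in the frame of carrier between -0.035 and 0.035 m and y of arched_panel_mid in the frame of carrier between -0.035 and 0.035 m and z of arched_panel_mid in the frame of carrier below 0.11 m and angle between arched_panel_mid's own z axis and vertical below 0.6 rad and linear speed of arched_panel below 0.03 m/s and z of square_panel_mid in the frame of rack below 0.0695 m and x of square_panel_mid in the frame of rack between -0.03 and 0.03 m and y of square_panel_mid in the frame of rack between -0.065 and 0.065 m and z of small_panel_mid in the frame of rack below 0.062 m and x of small_panel_mid in the frame of rack between -0.03 and 0.03 m and y of small_panel_mid in the frame of rack between -0.065 and 0.065 m); the robot touches nothing.
It fails at once if the arched panel falls: it moves faster than 0.8 m/s (a drop of some 33 mm) with no finger on it (linear speed of arched_panel above 0.8 m/s and contact force between the fingers and arched_panel below 0.05 N).
It also fails if it takes over 38 s, if anything falls off the work surface, if the arm or the gripper's body presses on something with over 40 N, if the wrist force passes 120 N, or if a joint passes its speed limit or range.

## Robot

A 6-joint arm with a two-finger parallel gripper is mounted at the origin on a cart in front of the work surface, level with it; the furniture and walls round the work are solid. World frame = base frame: x ahead of the robot, y to its left, z up, the work surface at z = 0. Lengths are in m, angles in rad, forces in N, time in s.
With the tool pointing down it reaches from about 0.3 to 0.775 m from the base axis. Payload 14.6 kg.
Tool frame: the origin (TCP) lies at the very end of the fingers, on their centre line; the grasp point (between the pads) lies 19 mm behind it; x points along the fingers, z is the direction in which the jaws open and shut, and the axes are right-handed (so a half turn about x gives the same grasp; the last joint's range is limited). The gripper opens to 94 mm and grips with 3 to 60 N. Pads are 16 mm wide; open, the fingers measure 119 mm over their backs; the gripper's body (75 mm by 177 mm) begins 78 mm behind the grasp point.
Start: joints at [1.132, 0.3, 1.521, -0, 1.321, -0.067], TCP at [0.2, 0.512, 0.205] pointing down, gripper open.
Joint ranges: [-3.03, 3.03], [-0.79, 2.21], [0.23, 2.52], [-1.04, 4.18], [0, 3.07], [-2.55, 2.55]. Speed limits (rad/s): [2.22, 2.22, 2.57, 3.14, 3.14, 3.14].

## Interface

Orientations are given as [roll, pitch, yaw] about the fixed x, y, z axes, in that order (R = Rz(yaw) Ry(pitch) Rx(roll)).
In Python, from station import ctrl gives the robot as it stands. The module is installed in compiled form; this text tells all that it offers.
- The arm moves only by the tool servo_tool, never from a script. Its argument "motion" is one flat list of numbers, 4 for each row, row after row: the shift along the tool's x, y, z in mm, then the turn about the tool's x in degrees. In form: [dx, dy, dz, roll, dx, dy, dz, roll, ...]. A call has 1 to 20 rows; each row is the pose to reach, as a shift and turn from the pose commanded when the call began, along the tool's axes at that moment; what a row does not reach only later rows make up. A row lasts 1/8 s, in which the tool goes at most 62.5 mm and 10.7 degrees, less where a joint would pass 70% of its speed; a pose out of reach is approached as far as the arm can. A call with a gripper value outside its range is refused whole. "gripper" is the opening, from 0 (shut) to 1 (fully open), set as the call begins (left out, the last holds). The fingers move at their own pace and stop on an object; "force" is the grip in N (left out, the last holds). Time passes only in rows, so rows that repeat a pose let the fingers close. It gives the time, the measured TCP pose, the force and the opening at its end, in the units of the state.
- ctrl.get_obs(): the state, without advancing time (a new reading comes with each control period).
- ctrl.camera(name): name is "scene" or "top" or "wrist"; returns a dict with "color" (400x640x3 uint8, red, green, blue), "z_map" (400x640 float32, m along the optical axis (not along the pixel's ray), 0 where there is no reading), "fx", "fy", "cx", "cy" (pixels), "rvec" (rotation vector, rad) and "tvec" (3), from world to camera coordinates, as OpenCV has them. Camera axes: x right, y down, z forward; pixel columns grow to the right and rows downward; lengths in m; the calibration is good to about 2 mm. A picture is of the moment at which its call begins.
- ctrl.hand_in(): hands the job in, once; it reports no verdict.
The state is a dict: "time_s": time; "qpos": joint angles; "joint_vel": joint speeds; "tau": joint torques, N m; "ee_pos": TCP position; "eef_rot": TCP orientation; "force": force on the tool from outside, world axes, zero at the start; "moment": the same for the moment, N m; "grip_width": finger opening in m.
Only numpy, scipy, OpenCV 4.12 (cv2) and the standard library are available. Lean on these libraries where they do the work, as an engineer would, in place of code of your own. Each camera call takes 0.05 s, during which the arm holds its last target.

## Working session

There is one attempt and no reset: what is moved stays moved. The work goes in short steps, Python scripts to look and compute and a tool call to move; the robot and the scene stay as the last step left them, time stands still between calls to the robot, and variables do not carry over. Pictures are saved under pics/ and viewed, and the job is handed in when it is done.

Besides the shell and the picture viewer there is one more tool, called after "Emit:" by a JSON object that holds its "fn" and its "kwargs", one argument or row to a line. servo_tool: Moves the arm, as the interface text tells. Its arguments: {"type":"object","properties":{"motion":{"type":"array","items":{"type":"number"}},"gripper":{"type":"number"},"force":{"type":"number"}},"required":["motion"]}

```bash
mkdir -p pics
cat > h.py <<'E'
import numpy as np, cv2
from station import ctrl
def shot(n,tag):
    c=ctrl.camera(n); cv2.imwrite(f'pics/{tag}.png',c['color'][:,:,::-1]); np.savez(f'pics/{tag}.npz',**{k:np.array(v) for k,v in c.items()}); return c
def world(c):
    z=c['z_map']; v,u=np.mgrid[:z.shape[0],:z.shape[1]]
    P=np.stack([(u-c['cx'])/c['fx']*z,(v-c['cy'])/c['fy']*z,z],-1)
    R=cv2.Rodrigues(np.array(c['rvec'],float))[0]
    W=(P-np.array(c['tvec']).reshape(3))@R
    W[z==0]=np.nan
    return W
E
python3 - <<'E'
from h import *
for n in ['scene','top']:
    c=shot(n,n+'0')
o=ctrl.get_obs(); print(o)
E
```

```text
{'time_s': 0.1, 'qpos': array([ 1.13240655e+00,  3.00405088e-01,  1.52151162e+00,  2.80665492e-05,
        1.32068455e+00, -6.65654117e-02]), 'joint_vel': array([ 0.00047196,  0.00030123, -0.00146955, -0.00132982, -0.00027047,
        0.00021102]), 'tau': array([-7.17922831e-06, -5.32649410e+01, -3.53282475e+01,  7.09069194e-02,
        2.34972319e-02, -1.27956328e-04]), 'ee_pos': array([0.1997047 , 0.51221776, 0.20495192]), 'eef_rot': array([ 3.04807958,  1.56978735, -2.03614073]), 'force': array([-0.32836345, -0.0966415 , -0.29198731]), 'moment': array([ 0.06778758, -0.03127759, -0.00053287]), 'grip_width': 0.09387781442082938}
```

View pics/scene0.png

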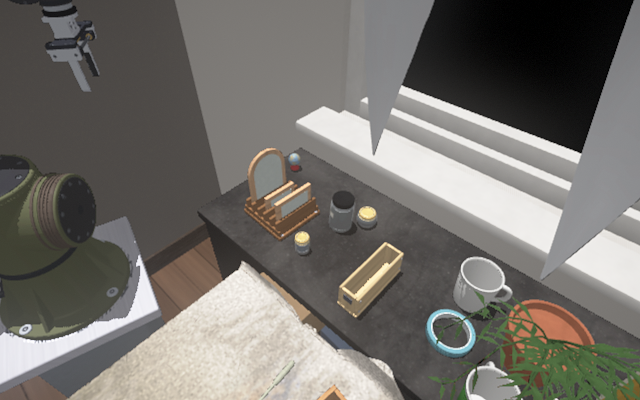

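View pics/top0.png

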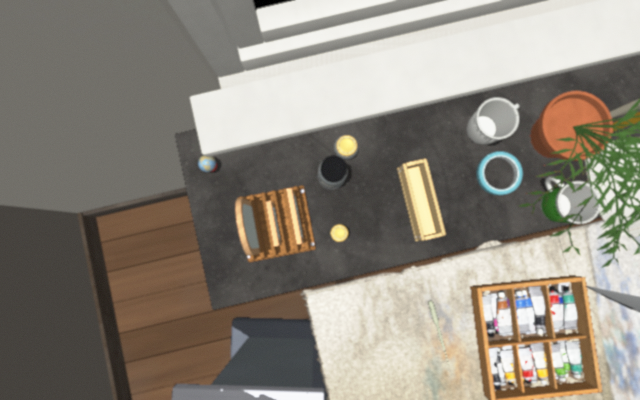

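Run:
```python
from h import *
c=dict(np.load('pics/top0.npz')); W=world(c)
z=W[...,2]; print(np.nanmin(z),np.nanmax(z))
img=np.zeros((400,640,3),np.uint8)
hh=np.nan_to_num(np.clip(z/0.2,0,1)*255).astype(np.uint8)
cv2.imwrite('pics/top0h.png',cv2.applyColorMap(hh,cv2.COLORMAP_JET))
R=cv2.Rodrigues(c['rvec'])[0]; print(-R.T@c['tvec'].ravel(), R)
from scipy.spatial.transform import Rotation as Q
o=ctrl.get_obs(); print(Q.from_euler('xyz',o['eef_rot']).as_matrix())
```

```text
-0.8191509491569383 0.5768322780298206
[ 0.469994   -0.15449831  0.98537159] [[ 0.02751761 -0.99957021 -0.01010847]
 [-0.99636208 -0.02661056 -0.08095971]
 [ 0.08065592  0.01229951 -0.99666611]]
[[-4.52757989e-04 -9.31663525e-01  3.63321994e-01]
 [-9.01687777e-04  3.63322263e-01  9.31663094e-01]
 [-9.99999491e-01  9.42149078e-05 -1.00456667e-03]]
```

View pics/top0h.png

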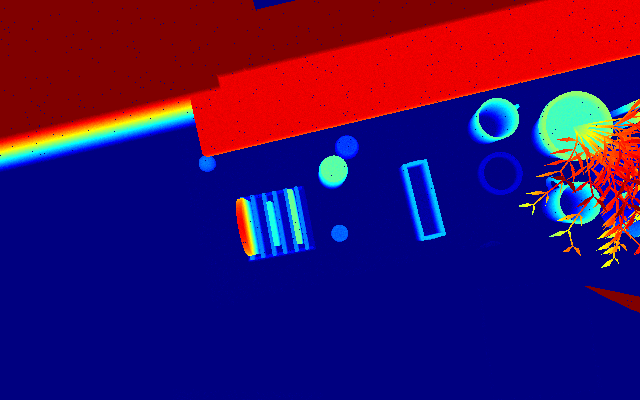

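The top view shows the arched panel in the left (far-left, +y) slot at about (240,228). The small panel is in the middle slot, the square one in the right slot, the jar sits at (333,170) and the carrier at (422,200). Next I measure them.

Run:
```python
from h import *
for nm in ['top0','scene0']:
    c=dict(np.load(f'pics/{nm}.npz')); W=world(c)
    def reg(x0,x1,y0,y1,z0,z1,name):
        m=(W[...,0]>x0)&(W[...,0]<x1)&(W[...,1]>y0)&(W[...,1]<y1)&(W[...,2]>z0)&(W[...,2]<z1)
        P=W[m]; 
        if len(P)<8: print(name,len(P));return
        r=cv2.minAreaRect((P[:,:2]*1000).astype(np.float32))
        print(nm,name,len(P),np.round(r[0],1),np.round(r[1],1),round(r[2],2),'z',np.round(np.percentile(P[:,2],[1,50,99])*1000,1))
        return P
    X=W[228,240] if nm=='top0' else None
    if nm=='top0': print(W[228,240],W[200,422],W[170,333],W[215,272], W[228,308])
    import sys
    if nm=='top0':
        cr=W[200,422]; jr=W[170,333]; rk=W[222,275]
    reg(cr[0]-.12,cr[0]+.12,cr[1]-.07,cr[1]+.07,.055,.075,'carrier rim')
    reg(jr[0]-.05,jr[0]+.05,jr[1]-.05,jr[1]+.05,.088,.11,'jar top')
    reg(rk[0]-.15,rk[0]+.15,rk[1]-.08,rk[1]+.12,.045,.057,'rack tops')
    reg(rk[0]-.15,rk[0]+.15,rk[1]-.09,rk[1]+.12,.091,.105,'sq top')
    reg(rk[0]-.15,rk[0]+.15,rk[1]-.09,rk[1]+.05,.076,.088,'small top')
    P=reg(rk[0]-.15,rk[0]+.15,rk[1]-.09,rk[1]+.14,.115,.2,'arch')
    reg(rk[0]-.15,rk[0]+.15,rk[1]-.09,rk[1]+.14,.165,.2,'arch crown')
```

```text
[ 0.48448532 -0.00167434  0.1738013 ] [ 0.55841844 -0.35909862  0.00153287] [ 0.60500177 -0.16490076  0.09142225] [ 0.51343885 -0.04688483  0.08353659] [ 0.49130325 -0.11593718  0.0129516 ]
top0 carrier rim 779 [ 555.2 -350.2] [159.8  51. ] 14.78 z [55.6 63.  67.1]
top0 jar top 557 [ 608.8 -165.8] [52.5 49.3] 1.47 z [89.4 93.5 97.3]
top0 rack tops 1323 [500.3 -47.1] [132.2 122.1] 11.82 z [45.8 50.5 55.9]
top0 sq top 361 [526.2 -79.6] [141.7 165.1] 14.98 z [ 91.6  95.9 103.6]
top0 small top 326 [515.2 -90.2] [105.7 206.8] 37.14 z [76.2 80.9 87.6]
top0 arch 1659 [542.9   6.2] [214.8 150.2] 0.01 z [119.  175.8 181.9]
top0 arch crown 1215 [553.2   6.2] [194.  150.2] 0.01 z [165.9 177.9 182.1]
scene0 carrier rim 722 [ 553.7 -353.1] [160.8  50.5] 14.3 z [55.3 63.2 66.3]
scene0 jar top 293 [ 606.5 -169.3] [51.9 50.9] 28.67 z [88.5 93.1 95.9]
scene0 rack tops 674 [496.8 -51. ] [131.8 123. ] 11.82 z [45.2 50.5 56.8]
scene0 sq top 332 [499.7 -51.5] [117.  100.5] 11.36 z [ 91.2  95.8 104.5]
scene0 small top 386 [498.8 -51. ] [113.9 102.4] 12.9 z [76.2 81.1 87.8]
scene0 arch 1314 [560.2  22.4] [150.4 227.3] 74.61 z [116.3 161.1 180. ]
scene0 arch crown 560 [575.3  22.9] [147.3 205.3] 71.18 z [165.3 175.4 180.5]
```

Run:
```python
from h import *
for nm in ['top0','scene0']:
    c=dict(np.load(f'pics/{nm}.npz')); W=world(c)
    a=np.deg2rad(11.8); e=np.array([np.cos(a),np.sin(a)]); n=np.array([-e[1],e[0]]); o=np.array([.4985,-.049])
    L=np.stack([(W[...,:2]-o)@e,(W[...,:2]-o)@n,W[...,2]],-1)*1000
    m=(abs(L[...,0])<75)&(L[...,1]>20)&(L[...,1]<80)&(L[...,2]>60)&(L[...,2]<190)
    P=L[m]; print(nm,len(P))
    for z0,z1 in [(60,80),(80,100),(100,120),(120,140),(140,160),(160,185)]:
        Q=P[(P[:,2]>z0)&(P[:,2]<z1)]
        if len(Q)>5: print(z0,len(Q),'x',np.round(np.percentile(Q[:,0],[1,50,99])),'y',np.round(np.percentile(Q[:,1],[1,10,50,90,99])), 'slope',np.rad2deg(np.arctan(np.polyfit(Q[:,0],Q[:,1],1)[0])))
    print('crown z',np.sort(P[:,2])[-20:].mean())
    for lo,hi,yy,nmn in [(85,105,(-75,-20),'sq'),(72,90,(-20,20),'sm')]:
        m=(abs(L[...,0])<75)&(L[...,1]>yy[0])&(L[...,1]<yy[1])&(L[...,2]>lo)&(L[...,2]<hi); Q=L[m]
        print(nmn,np.round(np.percentile(Q,[1,50,99],axis=0)),'slope',np.rad2deg(np.arctan(np.polyfit(Q[:,0],Q[:,1],1)[0])))
    for s in range(-80,81,4):
        pass
    m=(abs(L[...,0])<75)&(abs(L[...,1])<80)&(L[...,2]>47)&(L[...,2]<56)
    Q=L[m]; print('rib hist',np.histogram(Q[:,1],bins=np.arange(-80,81,5)))
    print('rib x',np.percentile(Q[:,0],[.5,99.5]))
# arch silhouette in RGB of scene
im=cv2.imread('pics/scene0.png')[130:260,220:420]
cv2.imwrite('pics/crop.png',cv2.resize(im,None,fx=4,fy=4,interpolation=cv2.INTER_CUBIC))
```

```text
top0 830
60 81 x [-52.  -1.  53.] y [41. 42. 42. 43. 44.] slope 0.8166832623450007
80 90 x [-53.  -0.  52.] y [41. 42. 42. 43. 44.] slope 0.6752307670965311
100 91 x [-52.  -2.  53.] y [42. 42. 42. 43. 44.] slope 0.721051383975653
120 117 x [-54.  -1.  53.] y [41. 42. 42. 45. 51.] slope 0.01160716825442259
140 167 x [-51.  -5.  50.] y [42. 42. 43. 50. 53.] slope 0.5936915755600063
160 284 x [-38.  -1.  38.] y [42. 43. 47. 51. 53.] slope 0.6539341323588469
crown z 177.37511738087528
sq [[-48. -50.  86.]
 [  5. -44.  96.]
 [ 58. -39.  99.]] slope 0.8239806687738812
sm [[-44.  -4.  73.]
 [ -1.   1.  81.]
 [ 43.   7.  84.]] slope 0.7497073157694432
rib hist (array([  0,   0,   0,   0, 127, 117,  15,   0,  44, 154,  23,   0,   0,
        99, 142,  23,   0,  13, 148,  51,   0,   0,  76, 153,  56,   0,
         1,  15,   4,   0,   0,   0]), array([-80, -75, -70, -65, -60, -55, -50, -45, -40, -35, -30, -25, -20,
       -15, -10,  -5,   0,   5,  10,  15,  20,  25,  30,  35,  40,  45,
        50,  55,  60,  65,  70,  75,  80]))
rib x [-63.51115931  65.9433574 ]
scene0 1355
60 220 x [-57.  -9. 
[... 306 characters left out ...]
 45.] y [39. 40. 41. 44. 49.] slope -0.8453376262257942
160 181 x [-38.  -6.  32.] y [39. 40. 42. 49. 52.] slope -1.1030005658980429
crown z 175.3872254167783
sq [[-52. -53.  85.]
 [ -3. -49.  95.]
 [ 55. -41.  98.]] slope 0.8346409860621993
sm [[-48.  -8.  72.]
 [ -7.  -3.  80.]
 [ 41.   5.  83.]] slope 0.7577300836448791
rib hist (array([ 0,  0,  0, 44, 87, 87, 22,  4, 14,  5,  0,  0,  6, 27, 29, 18,  2,
       19, 17,  0,  0,  5, 55, 53, 70,  2,  8,  8,  0,  0,  0,  0]), array([-80, -75, -70, -65, -60, -55, -50, -45, -40, -35, -30, -25, -20,
       -15, -10,  -5,   0,   5,  10,  15,  20,  25,  30,  35,  40,  45,
        50,  55,  60,  65,  70,  75,  80]))
rib x [-66.74345093  62.84858092]
```

View pics/crop.png

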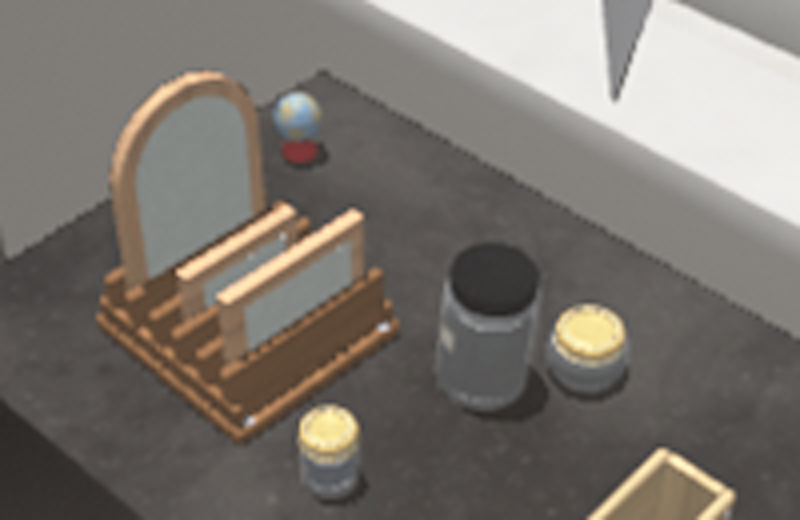

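Run:
```python
from h import *
c=dict(np.load('pics/top0.npz')); W=world(c)
for u,v in [(250,140),(330,115),(420,95),(330,80),(420,70),(640//2+150,75)]: print((u,v),W[v,u].round(3))
# precise carrier fit
for nm in ['top0','scene0']:
    W=world(dict(np.load(f'pics/{nm}.npz')))
    m=(abs(W[...,0]-.555)<.11)&(abs(W[...,1]+.351)<.07)&(W[...,2]>.058)&(W[...,2]<.07)
    P=W[m]; r=cv2.minAreaRect((P[:,:2]*1000).astype(np.float32)); print(r)
cd=np.array([.4871,-.0044]);o=ctrl.get_obs()
from scipy.spatial.transform import Rotation as Q
R=Q.from_euler('xyz',o['eef_rot']).as_matrix()
t=np.array([.487,-.0045,.23]); print('delta tool mm',R.T@(t-o['ee_pos'])*1000)
```

```text
(250, 140) [ 0.642 -0.014  0.18 ]
(330, 115) [ 0.691 -0.156  0.181]
(420, 95) [ 0.732 -0.317  0.18 ]
(330, 80) [ 0.756 -0.154  0.179]
(420, 70) [ 0.777 -0.316  0.181]
(470, 75) [ 0.771 -0.406  0.179]
((555.17138671875, -350.2396545410156), (159.831298828125, 51.021575927734375), 14.781974792480469)
((553.69189453125, -352.8390197753906), (160.7269287109375, 50.41585159301758), 14.553666114807129)
delta tool mm [ -24.71222592 -455.39526027 -377.0513288 ]
```

Emit:
{"fn": "servo_tool", "kwargs": {
  "motion": [-25,-29,-24,9,-25,-57,-47,18,-25,-86,-71,27,-25,-114,-94,37,-25,-142,-118,46,-25,-171,-141,55,-25,-199,-165,64,-25,-228,-188,73,-25,-256,-212,82,-25,-285,-236,91,-25,-313,-259,100,-25,-342,-283,110,-25,-370,-306,119,-25,-398,-330,128,-25,-427,-353,137,-25,-455,-377,146.3,-25,-455,-377,146.3,-25,-455,-377,146.3],
  "gripper": 1,
  "force": 25
}}

```text
time_s: 2.35
ee_pos: [0.4864, -0.0038, 0.2302]
eef_rot: [-2.021, 1.57, 2.91]
force: [0.2, -0.9, 0.2]
grip_width: 0.0942
```

Run:
```python
from h import *
o=ctrl.get_obs(); print(o)
shot('wrist','w1')
from scipy.spatial.transform import Rotation as Q
R=Q.from_euler('xyz',o['eef_rot']).as_matrix();print(R)
c=dict(np.load('pics/w1.npz')); W=world(c)
a=np.deg2rad(12.4); e=np.array([np.cos(a),np.sin(a)]); n=np.array([-e[1],e[0]]); p=np.array([.487,-.0045])
L=np.dstack([(W[...,:2]-p)@e,(W[...,:2]-p)@n,W[...,2]])*1000
for z0,z1 in [(60,90),(90,120),(120,140),(140,160),(160,185)]:
    m=(abs(L[...,0])<80)&(abs(L[...,1])<25)&(L[...,2]>z0)&(L[...,2]<z1); Q_=L[m]
    if len(Q_)>10: print(z0,len(Q_),np.percentile(Q_,[1,10,50,90,99],axis=0).round(1))
```

```text
{'time_s': 2.35, 'qpos': array([-8.31721663e-02,  1.38222916e-01,  1.65955251e+00,  1.10776176e-04,
        1.34453848e+00,  1.26963651e+00]), 'joint_vel': array([ 0.01488432, -0.00879809,  0.0038376 ,  0.00047845, -0.00110313,
        0.00037612]), 'tau': array([-1.08600050e+00, -4.33444405e+01, -3.59168136e+01,  2.65455637e-03,
       -8.08954169e-02,  6.47930824e-02]), 'ee_pos': array([ 0.48643664, -0.00379526,  0.23016506]), 'eef_rot': array([-2.02050316,  1.57006704,  2.90984859]), 'force': array([ 0.18207566, -0.92058843,  0.21532958]), 'moment': array([-0.02759329,  0.15864856,  0.03096565]), 'grip_width': 0.09424911293140793}
[[-7.09787331e-04  9.76339776e-01  2.16240927e-01]
 [ 1.67498311e-04  2.16241094e-01 -9.76339982e-01]
 [-9.99999734e-01 -6.56773760e-04 -3.17020453e-04]]
60 16 [[57.1 -1.3 61.3]
 [57.5 -0.4 62.6]
 [57.6  2.9 78.1]
 [57.7  6.2 80.9]
 [57.7  7.  86.8]]
90 21 [[ 56.8  -2.3  93.7]
 [ 57.4  -1.3  94.5]
 [ 57.5   1.8 107. ]
 [ 57.6   5.9 114.5]
 [ 57.6   6.7 119.1]]
120 63 [[ 53.8  -1.9 120.3]
 [ 54.5  -1.  121.8]
 [ 56.    2.7 133.9]
 [ 57.4   6.4 138.6]
 [ 57.6   7.3 139.7]]
140 246 [[-46.4  -2.6 140.5]
 [-39.   -1.7 144.3]
 [ 46.7   2.6 153. ]
 [ 52.5   6.2 159. ]
 [ 53.9   7.  159.8]]
160 1018 [[-34.8  -2.6 160.6]
 [-23.5  -1.7 164.4]
 [  9.    2.5 173.3]
 [ 35.1   5.9 176.6]
 [ 40.9   6.8 177.6]]
```

View pics/w1.png

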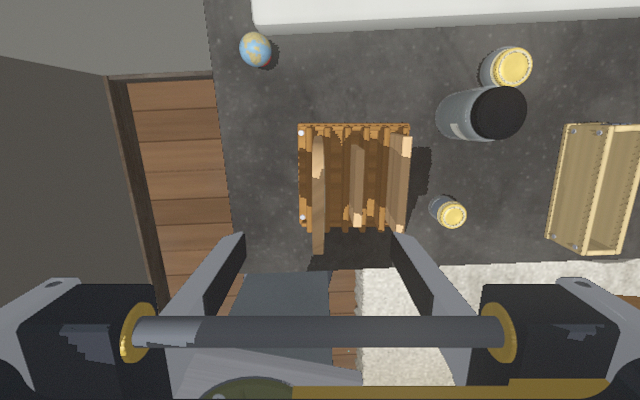

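The wrist view shows the arched panel centred at column ~318 between the fingers, and its depth agrees with the other two views to about 2 mm. Descending now.

Emit:
{"fn": "servo_tool", "kwargs": {
  "motion": [15,2,-1,0,35,2,-1,0,55,2,-1,0,75,2,-1,0,95,2,-1,0,105,2,-1,0,105,2,-1,0]
}}

```text
time_s: 3.28
ee_pos: [0.4881, -0.0024, 0.1249]
eef_rot: [-1.865, 1.57, 3.065]
force: [-0.1, 0.2, -0.7]
grip_width: 0.094
```

Emit:
{"fn": "servo_tool", "kwargs": {
  "motion": [0,0,0,0,0,0,0,0,0,0,0,0,0,0,0,0,0,0,0,0,0,0,0,0,0,0,0,0],
  "gripper": 0,
  "force": 25
}}

```text
time_s: 4.15
ee_pos: [0.4885, -0.0027, 0.1254]
eef_rot: [-1.195, 1.571, -2.55]
force: [-0.9, -0.1, -0.2]
grip_width: 0.0272
```

Emit:
{"fn": "servo_tool", "kwargs": {
  "motion": [0,0,0,0,0,0,0,0,0,0,0,0,0,0,0,0]
}}

```text
time_s: 4.65
ee_pos: [0.4885, -0.0027, 0.1254]
eef_rot: [-1.996, 1.571, 2.933]
force: [0.7, 0.6, 0.0]
grip_width: 0.0098
```

The fingers are on the panel at 9.8 mm. Lifting.

Emit:
{"fn": "servo_tool", "kwargs": {
  "motion": [-5,0,0,0,-15,0,0,0,-27,0,0,0,-39,0,0,0,-51,0,0,0,-64,0,0,0,-78,0,0,0,-92,0,0,0,-106,0,0,0,-120,0,0,0,-130,0,0,0,-135,0,0,0,-135,0,0,0],
  "gripper": 0
}}

```text
time_s: 6.28
ee_pos: [0.4885, -0.0027, 0.2605]
eef_rot: [0.788, 1.571, -0.566]
force: [0.7, -0.4, -1.1]
grip_width: 0.0099
```

Run:
```python
from h import *
from scipy.spatial.transform import Rotation as Q
o=ctrl.get_obs(); R=Q.from_euler('xyz',o['eef_rot']).as_matrix(); print(o['ee_pos'],o['force'],o['grip_width'],o['qpos']); print(R)
shot('scene','s2');c=shot('top','t2')
# carrier target
for a in [14.6]:
    a=np.deg2rad(a); n=np.array([-np.sin(a),np.cos(a)]); 
    t=np.array([.5545,-.3515]); d=np.r_[t-o['ee_pos'][:2],0]
    print('tool delta',R.T@d*1000)
    print('carrier yaw vs tool y yaw',np.rad2deg(np.arctan2(R[1,1],R[0,1])))
```

```text
[ 0.48851108 -0.0027273   0.26048817] [ 0.66080548 -0.37601128 -1.06760304] 0.009927984250630757 [-8.05639062e-02  1.22241008e-01  1.60726645e+00 -1.73997303e-05
  1.41205263e+00  1.27389417e+00]
[[ 3.10798653e-05  9.76689415e-01  2.14657366e-01]
 [-1.97462123e-05  2.14657367e-01 -9.76689416e-01]
 [-9.99999999e-01  2.61167055e-05  2.59574386e-05]]
tool delta [ 8.93786667e-03 -1.04159481e+01  3.54807617e+02]
carrier yaw vs tool y yaw 12.395426568382339
```

View pics/s2.png

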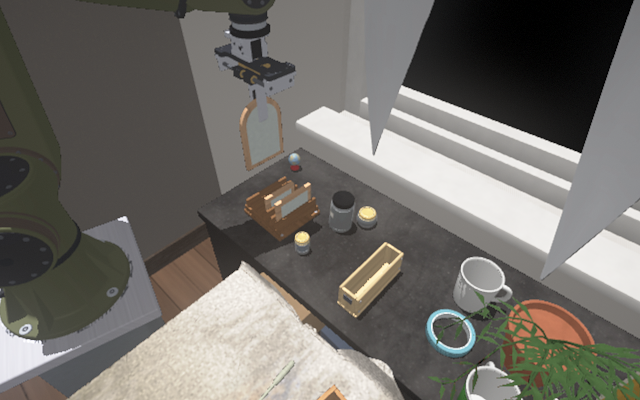

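The scene view shows the panel hanging upright at (262,135), with both square panels still in the rack around (285,200). Next I carry it over to above the carrier.

Emit:
{"fn": "servo_tool", "kwargs": {
  "motion": [0,0,10,0,0,0,30,0,0,-2,55,0,0,-2,82,0,0,-4,110,-1,0,-4,138,-1,0,-5,166,-1,0,-6,194,-1,0,-7,222,-2,0,-8,250,-2,0,-9,278,-2,0,-10,304,-2,0,-10,328,-2.2,0,-10,345,-2.2,0,-10,355,-2.2,0,-10,355,-2.2,0,-10,355,-2.2]
}}

```text
time_s: 8.5
ee_pos: [0.5549, -0.3512, 0.2605]
eef_rot: [2.897, 1.571, 1.581]
force: [-0.4, 0.3, -0.3]
grip_width: 0.0102
```

Run:
```python
from h import *
from scipy.spatial.transform import Rotation as Q
o=ctrl.get_obs(); R=Q.from_euler('xyz',o['eef_rot']).as_matrix(); print(o['ee_pos'],o['force'],o['grip_width'])
print(np.rad2deg(np.arctan2(R[1,1],R[0,1])))
for nm in ['scene','top','wrist']:
    c=shot(nm,nm+'3'); W=world(c)
    L=(W-o['ee_pos'])@R*1000  # tool frame x down
    for x0,x1 in [(-10,20),(20,45),(45,70),(70,95),(95,125)]:
        m=(L[...,0]>x0)&(L[...,0]<x1)&(abs(L[...,1])<75)&(abs(L[...,2])<25); q=L[m]
        if len(q)>10: print(nm,x0,len(q),np.percentile(q,[1,10,50,90,99],axis=0)[:,1:].round(1).tolist(),q[:,0].max().round(1))
    m=(abs(W[...,0]-.555)<.11)&(abs(W[...,1]+.351)<.07)&(W[...,2]>.056)&(W[...,2]<.07)
    q=L[m]
    if len(q)>30:
        print('rim',cv2.minAreaRect(q[:,1:].astype(np.float32)))
```

```text
[ 0.55492555 -0.35117401  0.26047406] [-0.38840194  0.26041277 -0.28293324] 0.010182243993682411
14.617460863916943
scene -10 373 [[-56.7, -3.5], [-55.5, 1.4], [-25.8, 5.8], [39.5, 6.6], [51.2, 15.9]] 20.0
scene 20 342 [[-57.1, -2.9], [-55.8, 3.2], [-15.9, 5.8], [37.9, 6.4], [51.1, 6.8]] 45.0
scene 45 317 [[-57.0, -3.3], [-55.4, 3.7], [-14.7, 5.8], [36.5, 6.4], [51.0, 6.9]] 69.9
scene 70 296 [[-56.9, -3.8], [-55.9, 2.7], [-14.2, 5.9], [37.3, 6.4], [51.1, 6.8]] 95.0
scene 95 182 [[-56.9, -2.7], [-55.8, 2.7], [-16.2, 5.5], [38.0, 6.2], [50.7, 6.6]] 114.3
rim ((-1.8183975219726562, 1.4287071228027344), (50.7630500793457, 160.3856658935547), 89.7035903930664)
top -10 50 [[40.4, -6.8], [42.0, -6.6], [47.3, -6.0], [53.7, -5.5], [55.0, -1.1]] 19.9
top 20 30 [[42.6, -6.7], [44.3, -6.5], [48.9, -6.1], [53.9, -5.4], [54.6, -5.3]] 43.8
top 45 21 [[45.2, -7.0], [46.3, -6.6], [49.5, -6.1], [53.9, -5.8], [54.8, -5.3]] 66.5
rim ((33.58047866821289, -1.8415508270263672), (93.21839904785156, 50.11143112182617), 0.49775072932243347)
wrist -10 272 [[9.5, -16.3], [9.9, -11.5], [54.2, -1.5], [55.8, 8.9], [55.9, 13.4]] 20.0
wrist 20 57 [[55.2, -5.8], [55.6, -5.0], [55.8, -0.9], [55.9, 2.5], [55.9, 3.3]] 44.9
wrist 45 41 [[54.4, -6.1], [55.5, -5.4], [55.8, -1.7], [55.9, 2.4], [56.0, 3.5]] 69.5
wrist 70 30 [[54.9, -5.9], [55.6, -4.5], [55.8, -1.3], [55.9, 2.5], [56.0, 3.4]] 94.1
wrist 95 12 [[55.5, -5.6], [55.6, -5.3], [55.9, -1.3], [55.9, 2.7], [55.9, 2.9]] 106.8
rim ((4.1666259765625, -1.4050445556640625), (151.886474609375, 50.941131591796875), 0.0017726952210068703)
```

View pics/scene3.png

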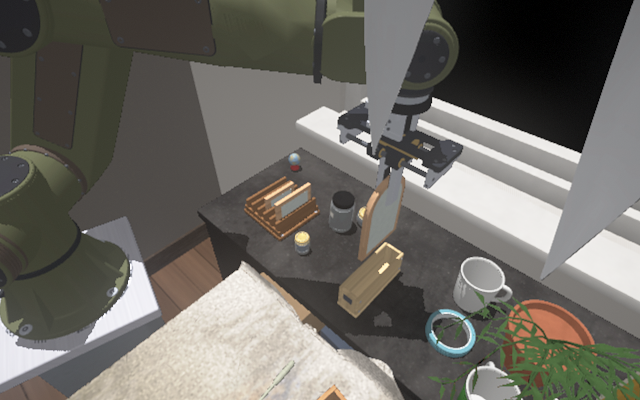

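View pics/wrist3.png

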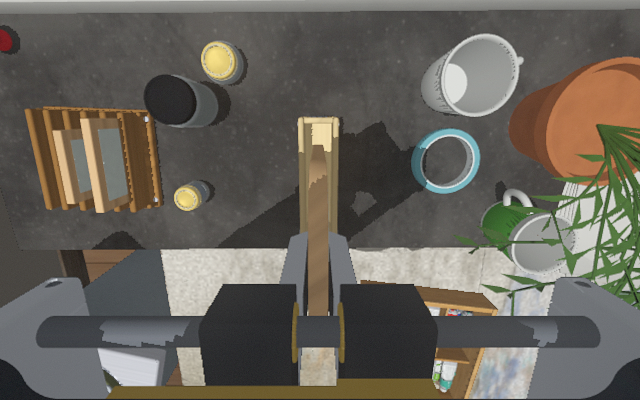

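In each camera the panel and the carrier rim line up: panel and rim are both at about -1.4 mm across in the wrist view, and +1 and +1.4 mm in the scene view. I lower it with a 6 mm bias towards one wall, stopping about 5 mm above the floor.

Emit:
{"fn": "servo_tool", "kwargs": {
  "motion": [8,0,6,0,22,0,6,0,38,0,6,0,52,0,6,0,64,0,6,0,74,0,6,0,84,0,6,0,94,0,6,0,104,0,6,0,114,0,6,0,122,0,6,0,128,0,6,0,132,0,6,0,134,0,6,0,134,0,6,0]
}}

```text
time_s: 10.52
ee_pos: [0.5565, -0.3574, 0.1265]
eef_rot: [0.541, 1.571, -0.775]
force: [-0.8, -0.7, -0.7]
grip_width: 0.01
```

Run:
```python
from h import *
o=ctrl.get_obs(); print(o['ee_pos'],o['force'],o['moment'],o['grip_width'])
shot('scene','s4')
im=cv2.imread('pics/s4.png')[150:330,300:460]
cv2.imwrite('pics/s4c.png',cv2.resize(im,None,fx=3.3,fy=3.3,interpolation=cv2.INTER_CUBIC))
```

```text
[ 0.5564928  -0.35742239  0.12651594] [-0.76608262 -0.71417922 -0.65942132] [-0.00848395  0.14288772  0.01213639] 0.009957491938673292
```

View pics/s4c.png

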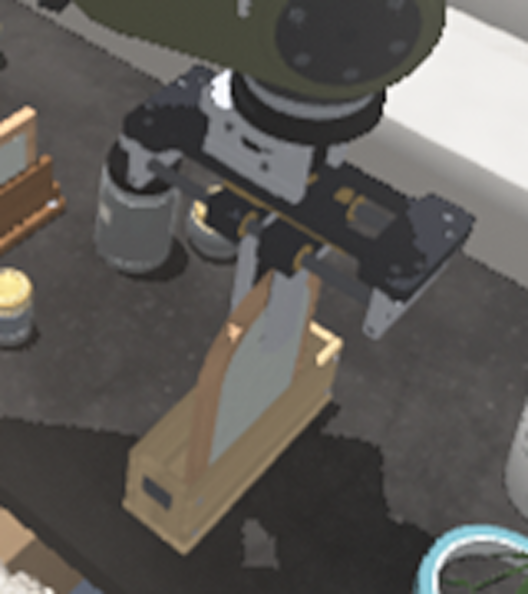

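The panel is inside the carrier with its lower edge below the rim, and nothing is pressing. Creeping down now.

Emit:
{"fn": "servo_tool", "kwargs": {
  "motion": [1,0,0,0,2,0,0,0,3,0,0,0,4,0,0,0,4,0,0,0]
}}

```text
time_s: 11.2
ee_pos: [0.5564, -0.3574, 0.1223]
eef_rot: [-2.371, 1.571, 2.597]
force: [-1.1, -0.1, -1.1]
grip_width: 0.0096
```

Emit:
{"fn": "servo_tool", "kwargs": {
  "motion": [0.5,0,0,0,1,0,0,0,1,0,0,0]
}}

```text
time_s: 11.58
ee_pos: [0.5565, -0.3574, 0.1215]
eef_rot: [0.744, 1.571, -0.572]
force: [0.9, 0.5, -0.5]
grip_width: 0.0098
```

Emit:
{"fn": "servo_tool", "kwargs": {
  "motion": [0.5,0,0,0,1,0,0,0,1,0,0,0]
}}

```text
time_s: 11.95
ee_pos: [0.5566, -0.3575, 0.1215]
eef_rot: [0.757, 1.57, -0.559]
force: [-2.9, 2.2, 7.1]
grip_width: 0.0101
```

Contact with the floor: +7 N. Now I ease off, open slightly, and nudge the panel to lean on the near (+z) wall before opening fully.

Emit:
{"fn": "servo_tool", "kwargs": {
  "motion": [-0.7,0,0,0,-0.7,0,0,0,-0.7,0,0,0,-0.7,0,0,0],
  "gripper": 0.3
}}

```text
time_s: 12.45
ee_pos: [0.5564, -0.3574, 0.121]
eef_rot: [-2.389, 1.571, 2.579]
force: [0.7, -0.3, 0.1]
grip_width: 0.0281
```

Emit:
{"fn": "servo_tool", "kwargs": {
  "motion": [-0.7,0,3,0,-0.7,0,6,0,-0.7,0,9,0,-0.7,0,12,0,-0.7,0,15,0,-0.7,0,18,0,-0.7,0,21,0,-0.7,0,21,0]
}}

```text
time_s: 13.45
ee_pos: [0.5617, -0.3779, 0.1218]
eef_rot: [-1.669, 1.571, -2.985]
force: [0.1, -0.4, 1.3]
grip_width: 0.0283
```

Run:
```python
from h import *
o=ctrl.get_obs(); print(o['ee_pos'],o['force'],o['moment'],o['grip_width'])
shot('scene','s5')
im=cv2.imread('pics/s5.png')[150:330,300:460]
cv2.imwrite('pics/s5c.png',cv2.resize(im,None,fx=3.3,fy=3.3,interpolation=cv2.INTER_CUBIC))
```

```text
[ 0.56173501 -0.37791732  0.12176799] [ 0.10502697 -0.38633173  1.27333936] [-0.04552362  0.16186109 -0.02756596] 0.02831250927471235
```

View pics/s5c.png

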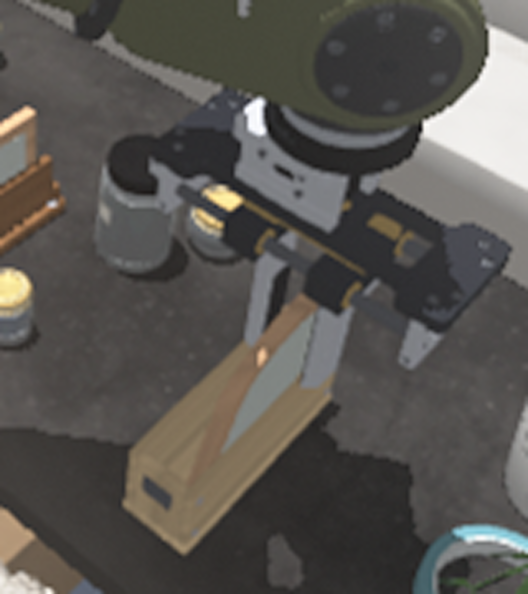

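The panel leans towards the near wall, between the fingers. Opening fully, then rising straight up.

Emit:
{"fn": "servo_tool", "kwargs": {
  "motion": [0,0,0,0,0,0,0,0,0,0,0,0,0,0,0,0,0,0,0,0,0,0,0,0,0,0,0,0,0,0,0,0],
  "gripper": 1
}}

```text
time_s: 14.5
ee_pos: [0.5617, -0.3777, 0.1218]
eef_rot: [-1.339, 1.571, -2.655]
force: [0.2, -0.6, -0.2]
grip_width: 0.094
```

Emit:
{"fn": "servo_tool", "kwargs": {
  "motion": [-8,0,0,0,-24,0,0,0,-44,0,0,0,-68,0,0,0,-92,0,0,0,-116,0,0,0,-135,0,0,0,-145,0,0,0,-145,0,0,0]
}}

```text
time_s: 15.62
ee_pos: [0.5619, -0.3778, 0.2678]
eef_rot: [0.654, 1.569, -0.662]
force: [-0.1, -0.4, -0.3]
grip_width: 0.0937
```

Run:
```python
from h import *
o=ctrl.get_obs(); print(o['time_s'],o['ee_pos'],o['force'],o['grip_width'])
for nm in ['scene','top']:
    c=shot(nm,nm+'6'); W=world(c)
    a=np.deg2rad(14.6);e=np.array([np.cos(a),np.sin(a)]); n=np.array([-e[1],e[0]])
    L=np.dstack([(W[...,:2]-[.5545,-.3515])@e,(W[...,:2]-[.5545,-.3515])@n,W[...,2]])*1000
    for z0 in (70,100,130,155):
        m=(abs(L[...,0])<70)&(abs(L[...,1])<80)&(L[...,2]>z0)&(L[...,2]<min(z0+20,182));q=L[m]
        if len(q)>10: print(nm,z0,np.percentile(q,[2,50,98],axis=0).round().tolist())
im=cv2.imread('pics/scene6.png')[120:330,220:460]
cv2.imwrite('pics/s6c.png',cv2.resize(im,None,fx=2.8,fy=2.8,interpolation=cv2.INTER_CUBIC))
```

```text
15.625 [ 0.5618671  -0.37779585  0.26775492] [-0.1162578  -0.44269785 -0.26435847] 0.09372919422868867
scene 70 [[-57.0, -23.0, 70.0], [-23.0, -21.0, 81.0], [47.0, -13.0, 90.0]]
scene 100 [[-57.0, -26.0, 101.0], [-22.0, -25.0, 110.0], [48.0, -16.0, 120.0]]
scene 130 [[-54.0, -30.0, 130.0], [-33.0, -28.0, 140.0], [44.0, -19.0, 150.0]]
scene 155 [[-38.0, -32.0, 156.0], [-10.0, -28.0, 166.0], [33.0, -22.0, 172.0]]
top 70 [[-14.0, -11.0, 71.0], [21.0, -9.0, 79.0], [54.0, -7.0, 90.0]]
top 100 [[23.0, -12.0, 100.0], [35.0, -11.0, 101.0], [52.0, -10.0, 105.0]]
```

View pics/s6c.png

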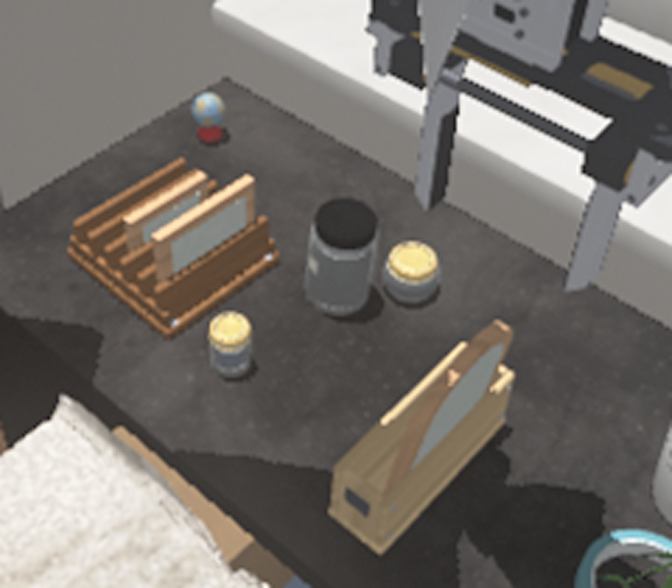

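The panel stands in the carrier leaning about 0.13 rad, centred near x -4, y -16 mm. Both square panels are in the rack and the hand is clear. Handing in.

```bash
python3 -c "
from station import ctrl
print(ctrl.hand_in())"
```

```text
the job is handed in; nothing more can be done
None
```

The arched panel is standing in the carrier, its lower edge on the floor and leaning against one side. I handed the job in at about 16 s of the 38 s allowed; `hand_in` reports no verdict.

- **What I did:** I gripped the panel below its crown and drew it straight up 135 mm. I carried it past the jar with its lower edge well above the lid, then lowered it until the floor pushed back with about 7 N. I then opened the fingers slightly, nudged the panel to lean on the wall, opened fully and rose clear.
- **Arched panel:** the last scene picture puts it about -4 mm along and -16 mm across from the carrier's middle, within the 35 mm limits. It leans about 0.13 rad, and its centre is roughly 90 mm high.
- **Square-topped panels:** both are still in the rack in that picture. I judged them by eye and did not measure them again after the lift.
- **Robot:** the fingers were open and about 90 mm above the panel.
- **Disagreement:** the cameras differed by about 2–4 mm on absolute positions, and the panel and carrier lined up in the two that showed both clearly. In the last check the top view covered only part of the panel, so the final position rests on the scene camera alone.

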